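# Free the cue ball from the polisher's screw clamp

## Task

Release the white cue ball from the ball polisher: the bar knob is screwed down tight and its thread may be of either hand, so feel gently which way it gives, never wrench it, and back it off far enough that the rubber pad clears the ball. Then swing the presser arm well aside to either side, without dragging the pad across the ball, and leave it open. Finally set the cue ball gently into the empty pocket at the end of the wooden ball tray, disturbing nothing else.

Things in the scene. Friction and masses are not known exactly. Their poses are not given: they have to be found in the camera images.
- polisher: ball polisher, fixed: grey housing 250 (x) x 120 (y) x 50 mm high, origin at the centre of its underside, z up. On its deck at x = -60 mm a rubber cup (diameter 52, rim 62 mm above the table) holds the cue ball; at x = +55 mm stands the steel screw column (diameter 32) with the presser arm and, on top, the bar knob
- knob (a joint): turn of the bar knob on its vertical screw, rad: 0 = screwed tight on its stop, growing to 4.0 as it is loosened, whichever way that is (thread hand not marked). Tightening from 0 meets the stop at once; loosening takes a steady 0.12 N m; it stays where left. Knob, arm and pad rise 2 mm per rad; the pad clears the ball from about 2.1
- knob_grip (a point): point on the knob's axis at the TCP height to grip it from above; turns and rises with it. The knob is a black upright bar 52 mm long (this frame's x), 14 mm thick (y), its top 7 mm above this point, its flat sides reaching 23 mm below it to a disc of diameter 40. 166 mm above the table when tight
- spindle (a joint): elastic twist of the bar knob on its screw spindle, rad, positive counter-clockwise from above: a torque gauge. It twists 0.25 rad per N m put on the knob and springs back; beyond 0.09 rad either way (0.36 N m) the thread is damaged
- presser (a joint): swing of the presser arm about the column, rad: 0 = over the ball, positive counter-clockwise from above, stops at -1.8 and 1.8; it stays where left and moves with 0.12 N m (about 1 N at the peg). Well aside means a radian or more
- presser_peg (a point): grip point of the black upright peg (diameter 14, 40 mm long) on the aluminium arm's free end, over the pad, 115 mm from the column's axis; 18 mm below the peg's top, 22 mm above the arm's upper face, 149 mm above the table when tight. The arm is 24 mm wide (42 at the end), 12 mm thick
- pad: hollow rubber pad under the arm's free end, a ring of outer diameter 40, inner diameter 30, 8 mm high; origin at the centre of its underside. When tight its rim reaches about 4 mm below the ball's top and so locks the arm. It must never press on the ball with more than 15 N
- cueball_center (a point): centre of the white cue ball, diameter 57.2 mm, 0.12 to 0.22 kg, seated in the polisher's cup with its centre 82 mm above the table
- cueball: the cue ball itself (its origin turns with it; use the centre point)
- tray: wooden ball tray, fixed, 250 (x) x 90 (y) x 30 mm high, origin at the centre of its underside, with three round pockets of diameter 41 in a row along its x axis, 80 mm apart; balls in the two others stand as high as the seated cue ball will
- tray_hole0 (a point): centre of the empty pocket's mouth (at the tray's -x end, level with its top, 30 mm above the table); a ball seated in it has its centre 20 mm above this point
- ball_a_center (a point): centre of the dark red ball (diameter 57.2) in the tray's middle pocket, to be left alone
- ball_b_center (a point): centre of the dark blue ball (diameter 57.2) in the tray's far pocket, to be left alone
- chalk_1: blue chalk cube, 22 mm, between polisher and tray, origin under its centre; leave alone
- chalk_2: blue chalk cube, 22 mm, also between them, nearer the robot; leave alone
- bottle: bottle of polish, diameter 56, 150 mm high, at the left; leave alone
- mug: blue mug at the right, diameter 80, 90 mm high; leave alone
- brush: hand brush lying at the right; leave alone
Things that resemble listed ones, but are neither listed nor needed, are in the scene too. Leave any green or pink look-alike of the cueball alone.

How it is judged:
By the outcome, as a careful person would: the job done as asked, in the order asked, and still so for the second after the job is handed in, with the robot touching nothing.
It also fails if it takes over 72 s, if anything falls off the work surface, if the arm or the gripper's body presses on something with over 40 N, if the wrist force passes 120 N, or if a joint passes its speed limit or range.

## Robot

A 6-joint arm with a two-finger parallel gripper is mounted at the origin on the work surface. World frame = base frame: x ahead of the robot, y to its left, z up, the work surface at z = 0. Lengths are in mm, angles in rad, forces in N, time in s.
With the tool pointing down it reaches from about 275 to 750 mm from the base axis. Payload 10.2 kg.
Tool frame: the origin (TCP) lies between the finger pads, 19 mm behind the fingertips; this is the grasp point; z points along the fingers, y is the line along which they close (so a half turn about z gives the same grasp; the last joint's range is limited). The gripper opens to 85 mm and grips with 20 to 120 N. Pads are 22 mm wide; open, the fingers measure 114 mm over their backs; the gripper's body (76 mm by 85 mm) begins 54 mm behind the grasp point. The pads swing forward as they close: fully open they stand 13 mm farther back than shut.
Start: joints at [0.917, 0.313, 1.498, -0, 1.331, -0.223], TCP at [219.252, 477.032, 249.994] pointing down, gripper open.
Joint ranges: [-2.94, 2.94], [-0.97, 2.17], [0.19, 2.56], [-1.23, 4.37], [0.02, 3.11], [-2.88, 2.88]. Speed limits (rad/s): [2.39, 2.39, 3.01, 3.14, 3.14, 3.14].

## Interface

Orientations are given as a unit quaternion [x, y, z, w].
In Python, from station import arm, get_image, get_calibration, recognise, trace gives the robot as it stands.
- The arm moves only by the shell command python3 -m inch 'ROWS' [FORCE]. ROWS is a JSON object whose one key "steps" holds a list that holds one entry, the list of rows, each a list of 7 numbers: the opening, from 0 (shut) to 1 (fully open), then the shift along the tool's x, y, z in mm, then the turn, a rotation vector about the tool's x, y, z in degrees. In form: {"steps": [[[jaw, tx, ty, tz, rx, ry, rz], ...]]}. A call has 1 to 10 rows; each row is the pose to reach, as a shift and turn from the pose commanded when the call began, along the tool's axes at that moment; what a row does not reach only later rows make up. A row lasts 1/12 s, in which the tool goes at most 41.7 mm and 7.16 degrees, less where a joint would pass 70% of its speed; a pose out of reach is approached as far as the arm can. A call with a gripper value outside its range is refused whole. The fingers move at their own pace and stop on an object; FORCE is the grip in N (left out, the last holds). Time passes only in rows, so rows that repeat a pose let the fingers close. It gives the time, the measured TCP pose, the force, the opening and the grip force at its end, in the units of the state.
- arm.state(): the state, without advancing time (a new reading comes with each control period).
- get_image(name): name is "scene" or "top" or "wrist"; returns (picture, depth): 400x640x3 uint8, red, green, blue; 400x640 float32, mm along the optical axis (not along the pixel's ray), 0 where there is no reading.
- get_calibration(name): a dict with "camera_matrix" (3x3 intrinsics, pixels), "world_from_camera" (4x4, takes a point from camera to world coordinates); the wrist camera has in their place "hand_eye" (4x4, takes a point from camera to tool coordinates, whose origin is the TCP and whose axes are the flange's). Camera axes: x right, y down, z forward; pixel columns grow to the right and rows downward; lengths in mm; the calibration is good to about 2 mm. A picture is of the moment at which its call begins: read the wrist's pose just before it. get_calibration takes no time and is no camera call.
- arm.finish_job(): hands the job in; it is judged then, once.
Trained networks look in the newest picture that a camera, given by its name, has taken for a name from the list of things; names that differ only in an ending like _2 or _b are one class to them, and where a whole thing is asked for, a point or a joint stands for the part that bears it (a point fixed in the world has none). Each returns a list of dicts, best first, with "conf" (0 to 1); they miss things now and then, are a little off and sometimes report something else, mostly with a low value. They report only what shows in the picture. A call takes as long as a camera call. They do not tell look-alikes from the thing itself.
- recognise(camera, target): "pixel" ([row, column] in pixels, amid what is visible of it).
- trace(camera, target): "mask" (400x640 bool, what is visible of it) and "pixel" ([row, column] in pixels, amid what is visible of it).
The state is a dict: "clock": time; "joints": joint angles; "qd": joint speeds; "tau": joint torques, N m; "ee_pos": TCP position; "eef_rot": TCP orientation; "wrist_force": force on the tool from outside, world axes, zero at the start; "ft_torque": the same for the moment, N m; "gripper_width": finger opening in mm; "grasp_force": force on a finger pad.
Only numpy, scipy, OpenCV 4.12 (cv2) and the standard library are available. Lean on these libraries where they do the work, as an engineer would, in place of code of your own. Each camera call takes 0.05 s, during which the arm holds its last target. There are 200 camera calls.

## Working session

There is one attempt and no reset: what is moved stays moved. The work goes in short steps, Python scripts to look and compute and a shell command to move; the robot and the scene stay as the last step left them, time stands still between calls to the robot, and variables do not carry over. Pictures are saved under pics/ and viewed, at most 10 in all, crops included, and the job is handed in when it is done.

```bash
ls; mkdir -p pics; cat > h.py <<'E'
import numpy as np, cv2
from scipy.spatial.transform import Rotation as R
from station import arm, get_image, get_calibration, recognise, trace
def T_cam(name, st=None):
    c=get_calibration(name); K=np.array(c["camera_matrix"])
    if name=="wrist":
        st=st or arm.state(); T=np.eye(4); T[:3,:3]=R.from_quat(st["eef_rot"]).as_matrix(); T[:3,3]=st["ee_pos"]
        return K,T@np.array(c["hand_eye"])
    return K,np.array(c["world_from_camera"])
def px2w(K,T,r,c,d):
    p=np.linalg.inv(K)@np.array([c,r,1.0])*d
    return (T@np.append(p,1))[:3]
def ray_z(K,T,r,c,z):
    d=T[:3,:3]@np.linalg.inv(K)@np.array([c,r,1.0]); o=T[:3,3]
    return o+d*(z-o[2])/d[2]
def proj(K,T,p):
    q=K@(np.linalg.inv(T)@np.append(p,1))[:3]; return q[1]/q[2],q[0]/q[2]
def cloud(K,T,mask,D):
    r,c=np.nonzero(mask&(D>0)); d=D[r,c]
    p=np.linalg.inv(K)@np.stack([c*d,r*d,d]); return (T[:3,:3]@p).T+T[:3,3]
E
python3 - <<'E'
from h import *
for n in ["top","scene"]:
    im,D=get_image(n); cv2.imwrite(f"pics/{n}0.png",im[:,:,::-1]); np.save(n+"D.npy",D)
    K,T=T_cam(n); print(n,T[:3,3].round(),T[:3,2].round(2))
    for t in ["polisher","knob_grip","presser_peg","cueball","tray","ball_a_center","chalk_1","bottle","mug","brush"]:
        for o in recognise(n,t)[:4]:
            r,c=o["pixel"]; d=D[int(r),int(c)]
            print(t,round(o["conf"],2),int(r),int(c),px2w(K,T,r,c,d).round())
s=arm.state();print(s["clock"],s["eef_rot"])
E
```

```text
pics
top [ 414.  -11. 1434.] [ 0.06 -0.01 -1.  ]
polisher 0.55 196 370 [ 522. -182.  123.]
presser_peg 0.5 201 372 [ 507. -190.  128.]
cueball 0.68 255 387 [ 315. -250.   58.]
cueball 0.57 215 372 [ 458. -188.  117.]
cueball 0.49 249 414 [ 336. -345.   57.]
cueball 0.48 250 359 [ 335. -151.   51.]
tray 0.71 203 271 [507. 171.  28.]
ball_a_center 0.54 177 370 [ 581. -177.  171.]
ball_a_center 0.49 194 270 [539. 167.  74.]
chalk_1 0.56 214 371 [ 460. -187.  101.]
bottle 0.67 189 191 [553. 436. 111.]
mug 0.64 171 436 [ 625. -451.    3.]
brush 0.64 208 422 [ 484. -390.   22.]
scene [ 954. -625.  959.] [-0.42  0.55 -0.72]
polisher 0.89 272 296 [ 548. -198.   51.]
knob_grip 0.52 253 311 [ 594. -190.  166.]
presser_peg 0.58 250 281 [ 507. -206.  126.]
cueball 0.75 250 222 [ 330. -262.   46.]
cueball 0.74 259 270 [ 490. -230.   98.]
cueball 0.67 277 202 [ 353. -359.   49.]
cueball 0.59 230 246 [ 340. -174.   52.]
tray 0.56 202 358 [535. 130.  31.]
ball_a_center 0.63 194 366 [552. 147.  66.]
chalk_1 0.62 233 336 [544.  -8.  22.]
chalk_1 0.56 219 313 [456.  -3.  19.]
chalk_1 0.2 252 282 [ 515. -210.  130.]
bottle 0.74 144 417 [579. 427.  94.]
mug 0.92 367 253 [ 608. -440.    4.]
brush 0.67 322 227 [ 484. -401.   17.]
1.1 [ 2.13733263e-01  9.76892058e-01 -1.00583665e-05 -1.79411308e-05]
```

```bash
python3 - <<'E'
import cv2,numpy as np
a=cv2.imread("pics/top0.png")[120:290,160:480]; b=cv2.imread("pics/scene0.png")[130:390,170:440]
a=cv2.resize(a,None,fx=2.4,fy=2.4,interpolation=2)[:, :768]; cv2.imwrite("pics/a1.png",a)
cv2.imwrite("pics/b1.png",cv2.resize(b,None,fx=2.2,fy=2.2,interpolation=2))
E
```

```text
(no output)
```

View pics/a1.png

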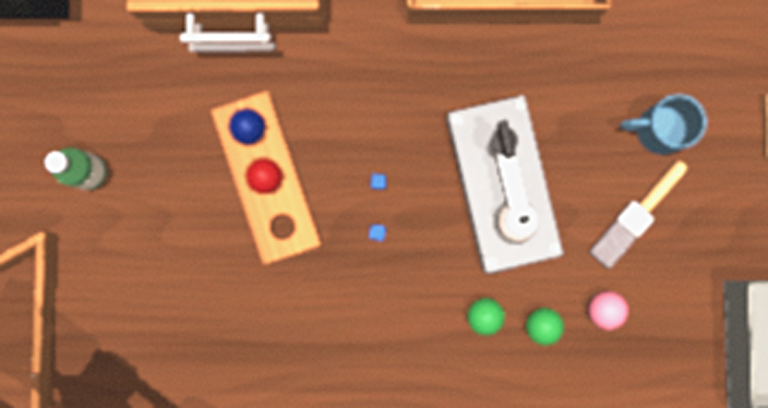

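View pics/b1.png

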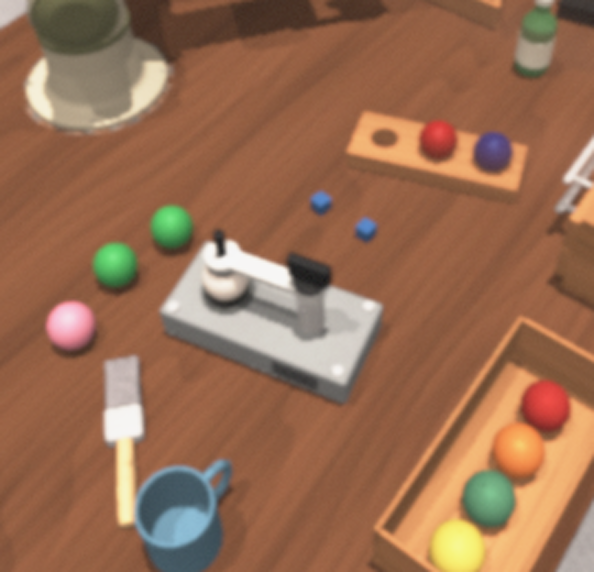

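Top view (full-image pixels): the cue ball is under the pad at about (212,372), the knob at (178,370). The empty tray pocket is at about (214,277), with red and blue balls in the other two.

Cue ball candidates in the scene view are white (259,270), green (230,246), green (250,222) and pink (277,202). Only the white one, in the cup under the pad, fits the description. Next I'll measure from the depth data and plan a wrist look.

```bash
cat >> h.py <<'E'
def plan(p,yaw=None,st=None):
    """tool-frame shift (mm) and rz (deg) to reach TCP p, tool-y at world angle yaw (mod 180), pointing down"""
    st=st or arm.state(); M=R.from_quat(st["eef_rot"]).as_matrix()
    sh=M.T@(np.array(p)-st["ee_pos"]); cur=np.arctan2(M[1,1],M[0,1]); rz=0
    if yaw is not None:
        rz=-np.degrees((yaw-cur+np.pi/2)%np.pi-np.pi/2)
    print("shift",sh.round(1),"rz",round(rz,1),"cur yaw",round(np.degrees(cur),1),"j",np.round(st["joints"],2))
E
python3 - <<'E'
from h import *
for n in ["top","scene"]:
    D=np.load(n+"D.npy");K,T=T_cam(n);im=cv2.imread(f"pics/{n}0.png")
    P=cloud(K,T,D>0,D)
    def box(lo,hi,x0,x1,y0,y1): return P[(P[:,2]>lo)&(P[:,2]<hi)&(P[:,0]>x0)&(P[:,0]<x1)&(P[:,1]>y0)&(P[:,1]<y1)]
    def rect(nm,q):
        if len(q)<4: print(n,nm,len(q));return
        (c,s,a)=cv2.minAreaRect(q[:,:2].astype(np.float32));print(n,nm,len(q),np.round(c),np.round(s),round(a,1),q[:,2].max().round())
    rect("deck",box(42,58,380,720,-320,-60)); rect("knob",box(155,185,380,720,-320,-60))
    rect("arm",box(115,150,380,720,-320,-60)); rect("tray",box(22,36,350,720,50,300))
    rect("trayballs",box(60,90,350,720,50,300)); rect("chalk",box(14,30,350,720,-60,40))
c=get_calibration("wrist");print(np.round(c["hand_eye"],2),np.round(c["camera_matrix"],0))
plan([430,-170,380],np.radians(90))
E
```

```text
top deck 1740 [ 530. -190.] [252. 122.] 12.5 57.0
top knob 91 [ 538. -188.] [146.  14.] 12.3 177.0
top arm 312 [ 526. -192.] [151.  41.] 12.2 148.0
top tray 1149 [545. 175.] [250.  91.] 18.8 36.0
top trayballs 330 [583. 188.] [129.  53.] 16.7 82.0
top chalk 70 [500.   4.] [ 19. 100.] 89.6 29.0
scene deck 2601 [ 532. -198.] [251. 122.] 12.9 58.0
scene knob 202 [ 538. -196.] [148.  15.] 13.1 176.0
scene arm 598 [ 531. -197.] [161.  42.] 13.8 150.0
scene tray 1182 [545. 167.] [251.  99.] 18.7 36.0
scene trayballs 332 [585. 176.] [133.  49.] 21.7 82.0
scene chalk 105 [500.  -4.] [ 24. 102.] 88.0 27.0
[[  -0.     -0.95   -0.3    77.1 ]
 [   1.     -0.      0.      0.66]
 [  -0.     -0.3     0.95 -124.38]
 [   0.      0.      0.      1.  ]] [[291.   0. 314.]
 [  0. 291. 197.]
 [  0.   0.   1.]]
shift [-461.7 -499.9 -130. ] rz -24.7 cur yaw 65.3 j [ 0.92  0.31  1.5   0.    1.33 -0.22]
```

```bash
python3 -c "
from h import *
plan([575,-185,320])"
```

```text
shift [-599.7 -453.   -70. ] rz 0 cur yaw 65.3 j [ 0.92  0.31  1.5   0.    1.33 -0.22]
```

```bash
python3 -m inch '{"steps":[[[1,-30,-22,-5,0,0,7],[1,-60,-45,-10,0,0,14],[1,-90,-68,-15,0,0,21],[1,-120,-90,-20,0,0,28],[1,-150,-113,-25,0,0,35],[1,-180,-136,-30,0,0,42],[1,-210,-158,-35,0,0,49],[1,-240,-181,-40,0,0,56],[1,-270,-203,-45,0,0,63],[1,-300,-226,-50,0,0,70]]]}' 30; python3 -c "
from h import *
plan([575,-185,320],np.radians(-77.5))"
```

```text
clock: 1.93
ee_pos: [397.9, 144.7, 300.5]
eef_rot: [0.737, 0.675, 0.0, 0.0]
wrist_force: [0.9, 1.4, 0.1]
gripper_width: 85.5
grasp_force: 0.0
shift [-312.9  205.3  -19.4] rz 72.5 cur yaw -5.0 j [0.07 0.05 1.69 0.   1.41 0.16]
```

```bash
python3 -m inch '{"steps":[[[1,-31,20,-2,0,0,7],[1,-62,41,-4,0,0,14],[1,-94,62,-6,0,0,21],[1,-125,82,-8,0,0,28],[1,-156,103,-10,0,0,35],[1,-187,123,-12,0,0,42],[1,-219,144,-14,0,0,49],[1,-250,164,-16,0,0,56],[1,-281,185,-18,0,0,63],[1,-313,205,-20,0,0,70]]]}'; python3 -m inch '{"steps":[[[1,0,0,0,0,0,2.5],[1,0,0,0,0,0,2.5],[1,0,0,0,0,0,2.5]]]}'; python3 - <<'E'
from h import *
s=arm.state(); im,D=get_image("wrist"); cv2.imwrite("pics/w1.png",im[:,:,::-1]); np.save("wD.npy",D)
K,T=T_cam("wrist",s)
for t in ["knob_grip","presser_peg","cueball","pad"]:
    for o in trace("wrist",t)[:2]:
        P=cloud(K,T,o["mask"],D); print(t,round(o["conf"],2),np.round(o["pixel"]),len(P),np.median(P,0).round(),P.min(0).round(),P.max(0).round())
P=cloud(K,T,D>0,D)
def rect(nm,lo,hi,x0=380,x1=720,y0=-320,y1=-60):
    q=P[(P[:,2]>lo)&(P[:,2]<hi)&(P[:,0]>x0)&(P[:,0]<x1)&(P[:,1]>y0)&(P[:,1]<y1)]
    if len(q)>3:
        (c,sz,a)=cv2.minAreaRect(q[:,:2].astype(np.float32));print(nm,len(q),np.round(c,1),np.round(sz),round(a,1),np.median(q,0).round(1),q[:,2].max().round())
rect("deck",44,56);rect("knob",166,182,x0=540);rect("peg",155,180,x1=530);rect("arm",120,135)
print(s["clock"],s["wrist_force"],s["ft_torque"]);plan([584,-182,240],np.radians(-77.5))
E
```

```text
clock: 2.77
ee_pos: [576.8, -184.0, 320.0]
eef_rot: [0.991, 0.13, 0.0, -0.0]
wrist_force: [0.6, 0.5, 1.2]
gripper_width: 85.4
grasp_force: 0.0
clock: 3.02
ee_pos: [576.1, -182.0, 319.8]
eef_rot: [0.994, 0.112, -0.0, -0.0]
wrist_force: [-0.0, -0.4, -0.2]
gripper_width: 85.2
grasp_force: 0.0
knob_grip 0.56 [175. 319.] 1417 [ 587. -181.  171.] [ 541. -214.   49.] [ 612. -161.  175.]
presser_peg 0.7 [247. 317.] 1848 [ 493. -201.  127.] [ 438. -243.   50.] [ 566. -177.  169.]
presser_peg 0.31 [202. 186.] 283 [466.  -2.  21.] [451. -12.   2.] [474.  12.  24.]
cueball 0.72 [317. 321.] 971 [ 328. -251.   45.] [ 256. -293.   -2.] [ 344. -225.   58.]
cueball 0.65 [297. 272.] 942 [ 344. -164.   47.] [ 275. -192.   -1.] [ 360. -136.   59.]
deck 10572 [ 532.9 -194.1] [248. 120.] 12.7 [ 568.8 -180.4   50.3] 56.0
knob 768 [ 586.2 -182.1] [51. 14.] 12.6 [ 587.6 -181.6  173. ] 175.0
peg 170 [ 474.3 -206.9] [13. 13.] 72.8 [ 476.5 -206.5  166.3] 169.0
arm 1588 [ 527.9 -194.7] [149.  41.] 13.4 [ 502.7 -199.   127.2] 135.0
3.0167 [-0.00458679 -0.36728592 -0.17766271] [ 0.0282884  -0.00215698  0.00055096]
shift [ 7.5  2.3 80.5] rz 0.4 cur yaw -77.1 j [-0.5   0.46  1.11  0.    1.57  0.85]
```

View pics/w1.png

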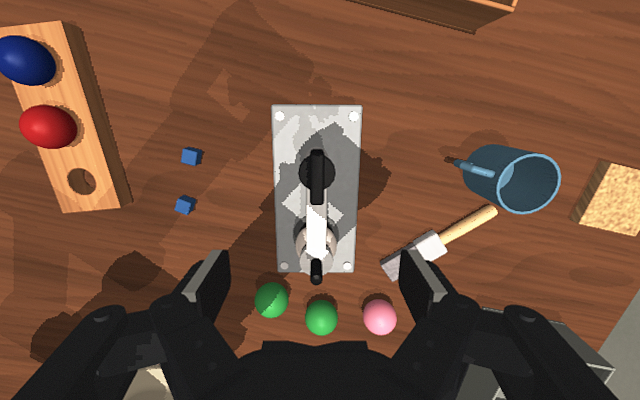

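The view shows the polisher upright in the centre, with the knob bar at about (175,317) and the peg at (270,316). The white ball is under the pad, and green (300,272), green (317,321) and pink (318,380) are the decoys. I'll go down over the knob.

```bash
python3 -m inch '{"steps":[[[0.6,9.5,2.7,30,0,0,0.4],[0.6,9.5,2.7,60,0,0,0.4],[0.6,9.5,2.7,90,0,0,0.4],[0.6,9.5,2.7,110,0,0,0.4],[0.6,9.5,2.7,110,0,0,0.4],[0.6,9.5,2.7,110,0,0,0.4]]]}'; python3 - <<'E'
from h import *
s=arm.state(); print(s["wrist_force"],s["ft_torque"]);plan([586.2,-182,169],np.radians(-77.4))
E
```

```text
clock: 3.77
ee_pos: [586.0, -182.5, 210.3]
eef_rot: [0.994, 0.109, -0.0, -0.0]
wrist_force: [-0.2, 0.0, 1.6]
gripper_width: 51.3
grasp_force: 0.0
[-1.91419445e-01  8.51378596e-04  1.57906402e+00] [-0.02573308  0.00629509  0.04100294]
shift [ 0.3 -0.4 41.3] rz -0.1 cur yaw -77.5 j [-0.49  0.54  1.27 -0.    1.34  0.86]
```

```bash
python3 -m inch '{"steps":[[[0.6,0,-0.4,15,0,0,0],[0.6,0,-0.4,30,0,0,0],[0.6,0,-0.4,41,0,0,0],[0.6,0,-0.4,41,0,0,0],[0.25,0,-0.4,41,0,0,0],[0.25,0,-0.4,41,0,0,0],[0.25,0,-0.4,41,0,0,0]]]}' 20; python3 - <<'E'
from h import *
s=arm.state(); print(s["wrist_force"],s["ft_torque"]);plan([586.2,-182,169],np.radians(-77.4))
E
```

```text
clock: 4.35
ee_pos: [586.5, -182.6, 170.3]
eef_rot: [0.994, 0.108, 0.001, 0.001]
wrist_force: [-0.6, 0.2, 0.8]
gripper_width: 21.5
grasp_force: 0.0
[-0.55284509  0.1812288   0.79227945] [0.02507073 0.00144406 0.01898406]
shift [-0.1 -0.7  1.3] rz -0.2 cur yaw -77.6 j [-0.49  0.57  1.32 -0.    1.25  0.86]
```

```bash
python3 -m inch '{"steps":[[[0,0,0,0,0,0,0],[0,0,0,0,0,0,0],[0,0,0,0,0,0,0],[0,0,0,0,0,0,0]]]}' 30; python3 - <<'E'
from h import *
s=arm.state(); print(s["wrist_force"],s["ft_torque"]);plan([586.2,-182,169],np.radians(-77.4))
E
python3 -m inch '{"steps":[[[0,0,0,0,0,0,-1],[0,0,0,0,0,0,-1.5],[0,0,0,0,0,0,-1.5],[0,0,0,0,0,0,-1.5]]]}'; python3 - <<'E'
from h import *
s=arm.state(); print(s["wrist_force"],s["ft_torque"]);plan([586.2,-182,169],np.radians(-77.4))
E
```

```text
clock: 4.68
ee_pos: [586.3, -182.3, 170.1]
eef_rot: [0.994, 0.108, 0.001, 0.0]
wrist_force: [-0.6, 2.1, 5.8]
gripper_width: 13.3
grasp_force: 33.0
[-0.55069185  2.0597268   5.77927473] [0.34664457 0.21035414 0.02598261]
shift [-0.  -0.3  1.1] rz -0.2 cur yaw -77.6 j [-0.49  0.57  1.32  0.    1.25  0.86]
clock: 5.02
ee_pos: [586.3, -182.3, 170.1]
eef_rot: [0.993, 0.121, 0.001, 0.0]
wrist_force: [-1.0, 2.1, 5.6]
gripper_width: 13.4
grasp_force: 33.1
[-1.04078002  2.13359839  5.63915704] [ 0.48028809  0.2120097  -0.0820013 ]
shift [-0.  -0.3  1.1] rz 1.3 cur yaw -76.1 j [-0.49  0.57  1.32  0.    1.25  0.84]
```

```bash
python3 -m inch '{"steps":[[[0,0,0,0,0,0,-0.6],[0,0,0,0,0,0,-1.3],[0,0,0,0,0,0,-1.3],[0,0,0,0,0,0,-1.3]]]}'; python3 - <<'E'
from h import *
s=arm.state(); print(s["wrist_force"],s["ft_torque"]);plan([586.2,-182,169],np.radians(-77.4))
E
```

```text
clock: 5.35
ee_pos: [586.3, -182.3, 170.1]
eef_rot: [0.991, 0.132, 0.001, 0.0]
wrist_force: [-0.4, 2.3, 5.2]
gripper_width: 13.2
grasp_force: 33.1
[-0.44806675  2.30530764  5.20134356] [ 0.4066573   0.20887053 -0.2164855 ]
shift [-0.  -0.3  1.1] rz 2.6 cur yaw -74.8 j [-0.49  0.57  1.32  0.    1.25  0.81]
```

The counter-clockwise torque keeps growing (0.24 N m at 2.8°), so that is the stop. I'll try clockwise.

```bash
python3 -m inch '{"steps":[[[0,0,0,0,0,0,1.4],[0,0,0,0,0,0,2.8],[0,0,0,0,0,0,4.5],[0,0,0,0,0,0,6.3],[0,0,0,0,0,0,6.3],[0,0,0,0,0,0,6.3]]]}'; python3 - <<'E'
from h import *
s=arm.state(); print(s["wrist_force"],s["ft_torque"]);plan([586.2,-182,169],np.radians(-77.4))
E
```

```text
clock: 5.85
ee_pos: [586.3, -182.4, 170.2]
eef_rot: [0.997, 0.078, 0.001, 0.0]
wrist_force: [-1.6, 1.9, 6.1]
gripper_width: 13.2
grasp_force: 33.1
[-1.55528976  1.86926693  6.1394798 ] [0.33622422 0.16167716 0.11671511]
shift [-0.1 -0.4  1.2] rz -3.7 cur yaw -81.1 j [-0.49  0.57  1.32  0.    1.25  0.92]
```

Clockwise the torque stays at about 0.1 N m, so the knob gives: it's a left-hand thread. Joint 6 needs room for this, so I'll regrip half a turn round before unscrewing.

```bash
python3 -m inch '{"steps":[[[0.6,0,0,0,0,0,0],[0.6,0,0,0,0,0,0],[0.6,0,0,0,0,0,0],[0.6,0,0,-20,0,0,0],[0.6,0,0,-40,0,0,-7],[0.6,0,0,-40,0,0,-14],[0.6,0,0,-40,0,0,-21],[0.6,0,0,-40,0,0,-28],[0.6,0,0,-40,0,0,-35],[0.6,0,0,-40,0,0,-42]]]}'; python3 -m inch '{"steps":[[[0.6,0,0,0,0,0,-7],[0.6,0,0,0,0,0,-14],[0.6,0,0,0,0,0,-21],[0.6,0,0,0,0,0,-28],[0.6,0,0,0,0,0,-35],[0.6,0,0,0,0,0,-42],[0.6,0,0,0,0,0,-49],[0.6,0,0,0,0,0,-56],[0.6,0,0,0,0,0,-63],[0.6,0,0,0,0,0,-70]]]}'; python3 -m inch '{"steps":[[[0.6,0,0,0,0,0,-7],[0.6,0,0,0,0,0,-14],[0.6,0,0,0,0,0,-21],[0.6,0,0,0,0,0,-28],[0.6,0,0,0,0,0,-35],[0.6,0,0,0,0,0,-42],[0.6,0,0,0,0,0,-49],[0.6,0,0,0,0,0,-56],[0.6,0,0,0,0,0,-63],[0.6,0,0,0,0,0,-68]]]}';  python3 - <<'E'
from h import *
s=arm.state(); print(s["wrist_force"],s["ft_torque"]);plan([586.3,-182.1,169.5],np.radians(-80))
im,D=get_image("wrist"); K,T=T_cam("wrist",s); P=cloud(K,T,D>0,D)
q=P[(P[:,2]>167)&(P[:,2]<182)&(P[:,0]>550)&(P[:,0]<625)&(P[:,1]>-225)&(P[:,1]<-140)]
print(cv2.minAreaRect(q[:,:2].astype(np.float32)),len(q))
E
```

```text
clock: 6.68
ee_pos: [585.9, -182.5, 208.8]
eef_rot: [0.902, 0.433, -0.0, -0.0]
wrist_force: [-0.3, -0.0, 0.7]
gripper_width: 51.0
grasp_force: 0.0
clock: 7.52
ee_pos: [585.9, -182.5, 208.8]
eef_rot: [0.49, 0.871, -0.0, -0.0]
wrist_force: [0.3, -0.6, 0.2]
gripper_width: 51.3
grasp_force: 0.0
clock: 8.35
ee_pos: [585.9, -182.5, 208.8]
eef_rot: [-0.081, 0.997, 0.0, -0.0]
wrist_force: [-0.6, 0.1, 0.2]
gripper_width: 51.2
grasp_force: 0.0
[-0.56977437  0.14519787  0.16329767] [0.05278049 0.01246331 0.03361359]
shift [-0.4  0.3 39.3] rz -0.7 cur yaw 99.3 j [-0.49  0.54  1.27 -0.    1.33 -2.23]
((584.38134765625, -181.92735290527344), (51.59190368652344, 14.04326057434082), 11.0449800491333) 1798
```

```bash
python3 -m inch '{"steps":[[[0.6,0,0,15,0,0,-1.6],[0.6,-0.3,0.3,30,0,0,-1.6],[0.6,-0.3,0.3,39,0,0,-1.6],[0.25,-0.3,0.3,39,0,0,-1.6],[0,-0.3,0.3,39,0,0,-1.6],[0,-0.3,0.3,39,0,0,-1.6],[0,-0.3,0.3,39,0,0,-1.6],[0,-0.3,0.3,39,0,0,-1.6],[0,-0.3,0.3,39,0,0,-1.6]]]}' 30; python3 -m inch '{"steps":[[[0,0,0,0,0,0,1],[0,0,0,0,0,0,2],[0,0,0,-0.1,0,0,4],[0,0,0,-0.2,0,0,6],[0,0,0,-0.3,0,0,8],[0,0,0,-0.4,0,0,10]]]}';python3 - <<'E'
from h import *
s=arm.state(); print(s["wrist_force"],s["ft_torque"]);plan([586.3,-182.1,169.5])
E
```

```text
clock: 9.15
ee_pos: [586.6, -182.1, 170.9]
eef_rot: [-0.092, 0.996, -0.0, 0.001]
wrist_force: [-0.6, 0.9, 5.2]
gripper_width: 13.3
grasp_force: 33.7
clock: 9.65
ee_pos: [586.6, -182.4, 171.2]
eef_rot: [-0.003, 1.0, -0.001, 0.001]
wrist_force: [-0.2, -0.4, 4.9]
gripper_width: 13.4
grasp_force: 33.9
[-0.20995312 -0.44615711  4.9422847 ] [-0.12733222  0.04960052  0.13666481]
shift [0.3 0.4 1.7] rz 0 cur yaw 90.4 j [-0.49  0.57  1.32 -0.    1.25 -2.07]
```

```bash
python3 -m inch '{"steps":[[[0,0,0,-0.1,0,0,3],[0,0,0,-0.3,0,0,8],[0,0,0,-0.5,0,0,13],[0,0,0,-0.6,0,0,18],[0,0,0,-0.8,0,0,23],[0,0,0,-1,0,0,28],[0,0,0,-1.2,0,0,33],[0,0,0,-1.3,0,0,38],[0,0,0,-1.5,0,0,43],[0,0,0,-1.7,0,0,48]]]}';python3 - <<'E'
from h import *
s=arm.state(); print(s["wrist_force"],s["ft_torque"]);plan([586.3,-182.1,169.5])
E
```

```text
clock: 10.48
ee_pos: [586.1, -183.6, 172.9]
eef_rot: [0.405, 0.914, -0.001, 0.001]
wrist_force: [-3.4, -6.0, 4.7]
gripper_width: 13.5
grasp_force: 33.9
[-3.3624444  -6.00233702  4.71689717] [-1.08207941  0.63838634  0.14904688]
shift [1.  1.1 3.4] rz 0 cur yaw 42.2 j [-0.49  0.57  1.32 -0.    1.25 -1.23]
```

Lateral force is building because the grip sits about 2 mm off the knob's axis. I'll follow the true axis, near (584.5,-182.3).

```bash
python3 -m inch '{"steps":[[[0,-0.4,-0.8,0,0,0,1],[0,-0.7,-1.6,-0.1,0,0,3],[0,-0.7,-1.9,-0.2,0,0,8],[0,-0.6,-2.1,-0.4,0,0,13],[0,-0.5,-2.4,-0.6,0,0,18],[0,-0.4,-2.6,-0.8,0,0,24],[0,-0.3,-2.8,-1,0,0,30],[0,-0.2,-3,-1.3,0,0,36],[0,-0.1,-3.1,-1.5,0,0,42],[0,0,-3.2,-1.7,0,0,48]]]}';python3 - <<'E'
from h import *
s=arm.state(); print(s["wrist_force"],s["ft_torque"]);plan([582.7,-183.4,176])
E
```

```text
clock: 11.32
ee_pos: [584.3, -184.4, 174.6]
eef_rot: [0.742, 0.671, 0.0, 0.001]
wrist_force: [0.9, 0.2, 5.1]
gripper_width: 13.5
grasp_force: 33.9
[0.91676184 0.15914599 5.05221056] [ 0.03254228 -0.05782505  0.10874675]
shift [ 0.9 -1.7 -1.4] rz 0 cur yaw -5.8 j [-0.5   0.57  1.32  0.    1.25 -0.4 ]
```

```bash
python3 -m inch '{"steps":[[[0,0,-0.2,-0.2,0,0,5],[0,0.1,-0.4,-0.4,0,0,11],[0,0.1,-0.7,-0.6,0,0,17],[0,0.2,-0.9,-0.8,0,0,23],[0,0.3,-1.1,-1,0,0,29],[0,0.4,-1.3,-1.2,0,0,35],[0,0.6,-1.5,-1.4,0,0,41],[0,0.7,-1.6,-1.7,0,0,47],[0,0.9,-1.8,-1.9,0,0,53],[0,1,-1.9,-2.1,0,0,59]]]}';python3 - <<'E'
from h import *
s=arm.state(); print(s["wrist_force"],s["ft_torque"]);plan([582.7,-183.4,176])
E
```

```text
clock: 12.15
ee_pos: [582.6, -183.3, 176.6]
eef_rot: [0.976, 0.218, 0.001, 0.001]
wrist_force: [1.9, 0.4, 4.7]
gripper_width: 13.5
grasp_force: 33.8
[1.9182593  0.39023692 4.6597656 ] [ 0.01813596 -0.22843632  0.17162207]
shift [-0.   0.2  0.6] rz 0 cur yaw -64.8 j [-0.5   0.56  1.33  0.    1.25  0.63]
```

```bash
python3 -m inch '{"steps":[[[0.5,0,0,0,0,0,0],[0.5,0,0,0,0,0,0],[0.5,0,0,0,0,0,0],[0.5,0,0,-20,0,0,0],[0.5,0,0,-45,0,0,6],[0.5,-20,0,-70,0,0,12.6],[0.5,-20,0,-70,0,0,12.6],[0.5,-20,0,-70,0,0,12.6]]]}'; python3 - <<'E'
from h import *
s=arm.state(); im,D=get_image("wrist"); cv2.imwrite("pics/w2.png",im[:,:,::-1][100:,160:480])
K,T=T_cam("wrist",s); P=cloud(K,T,D>0,D)
def rect(nm,lo,hi,x0=380,x1=720,y0=-320,y1=-60):
    q=P[(P[:,2]>lo)&(P[:,2]<hi)&(P[:,0]>x0)&(P[:,0]<x1)&(P[:,1]>y0)&(P[:,1]<y1)]
    if len(q)>3:
        (c,sz,a)=cv2.minAreaRect(q[:,:2].astype(np.float32));print(nm,len(q),np.round(c,1),np.round(sz),round(a,1),np.median(q,0).round(1),q[:,2].max().round())
rect("knob",173,187,x0=540,x1=640,y0=-225,y1=-140);rect("peg",162,180,x1=520);rect("arm",128,138,x1=560);rect("deck",44,56)
print(s["wrist_force"]);plan([473.8,-206.9,158],np.radians(-77.4))
E
```

```text
clock: 12.82
ee_pos: [564.0, -192.1, 246.9]
eef_rot: [0.994, 0.113, 0.001, 0.001]
wrist_force: [0.1, -0.3, -0.6]
gripper_width: 42.9
grasp_force: 0.0
knob 1449 [ 585.9 -181.9] [51. 14.] 27.4 [ 587.5 -181.4  178.8] 181.0
peg 306 [ 474.2 -207. ] [13. 14.] 34.7 [ 476.8 -206.7  172.2] 174.0
arm 2524 [ 508.2 -202.9] [109.  41.] 6.9 [ 503.1 -198.5  133. ] 138.0
deck 14362 [ 532.6 -194. ] [249. 121.] 12.6 [ 583.2 -183.2   50.3] 56.0
[ 0.0786864  -0.32937191 -0.63184533]
shift [-91.2  -5.5  87.5] rz 0.5 cur yaw -76.9 j [-0.52  0.47  1.28  0.    1.39  0.82]
```

View pics/w2.png

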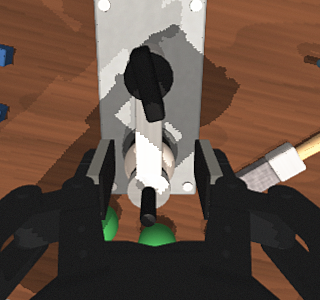

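The crop shows the knob turned back at crop (80,150), the arm still over the white ball and the peg at crop (205,148). Everything has risen about 5.7 mm. Next I'll grip the peg.

```bash
python3 -m inch '{"steps":[[[0.5,-31,-2,10,0,0,0.5],[0.5,-62,-4,20,0,0,0.5],[0.5,-91,-5.4,35,0,0,0.5],[0.5,-91,-5.4,35,0,0,0.5],[0.5,-91,-5.4,35,0,0,0.5]]]}'; python3 -c "
from h import *
plan([474.2,-207,158],np.radians(-77.4))"
```

```text
clock: 13.28
ee_pos: [473.2, -206.5, 209.4]
eef_rot: [0.994, 0.108, -0.001, -0.001]
wrist_force: [1.4, 0.6, -0.6]
gripper_width: 42.6
grasp_force: 0.0
shift [ 1.   0.9 51.4] rz -0.1 cur yaw -77.5 j [-0.64  0.33  1.58  0.    1.23  0.71]
```

```bash
python3 -m inch '{"steps":[[[0.5,0.5,0.3,20,0,0,0],[0.5,0.5,0.3,40,0,0,0],[0.5,0.5,0.3,51,0,0,0],[0.5,0.5,0.3,51,0,0,0],[0.2,0.5,0.3,51,0,0,0],[0,0.5,0.3,51,0,0,0],[0,0.5,0.3,51,0,0,0],[0,0.5,0.3,51,0,0,0],[0,0.5,0.3,51,0,0,0]]]}' 20; python3 - <<'E'
from h import *
s=arm.state(); print(s["wrist_force"],s["ft_torque"]);plan([474.2,-207,158],np.radians(-77.4))
M=R.from_quat(s["eef_rot"]).as_matrix(); A=np.array([586.2,-182.0]); r0=np.array(s["ee_pos"][:2])-A
for a in range(0,86,5):
    t=np.radians(a); d=np.array([[np.cos(t),-np.sin(t)],[np.sin(t),np.cos(t)]])@r0-r0
    print(a,(M.T@np.append(d,0))[:2].round(1))
E
```

```text
clock: 14.03
ee_pos: [475.3, -207.1, 160.6]
eef_rot: [0.994, 0.108, 0.001, 0.0]
wrist_force: [3.7, 0.4, -0.4]
gripper_width: 13.1
grasp_force: 20.9
[ 3.67751702  0.40341079 -0.36296538] [ 0.12743314 -0.64256423  0.00456909]
shift [-1.1 -0.3  2.5] rz -0.2 cur yaw -77.6 j [-0.64  0.39  1.64  0.    1.11  0.72]
0 [0. 0.]
5 [0.5 9.9]
10 [ 1.8 19.7]
15 [ 4.  29.4]
20 [ 7.1 38.8]
25 [10.9 48. ]
30 [15.5 56.7]
35 [20.9 65.1]
40 [27.  72.9]
45 [33.7 80.2]
50 [41.1 86.8]
55 [49.  92.8]
60 [57.4 98.1]
65 [ 66.2 102.6]
70 [ 75.4 106.4]
75 [ 84.8 109.3]
80 [ 94.5 111.4]
85 [104.4 112.6]
```

```bash
python3 -m inch '{"steps":[[[0,0,2,0,0,0,-1],[0,0.1,5,0,0,0,-2.5],[0,0.5,9.9,0,0,0,-5],[0,1.8,19.7,0,0,0,-10],[0,4,29.4,0,0,0,-15],[0,7.1,38.8,0,0,0,-20],[0,10.9,48,0,0,0,-25],[0,15.5,56.7,0,0,0,-30],[0,20.9,65.1,0,0,0,-35],[0,27,72.9,0,0,0,-40]]]}'; python3 - <<'E'
from h import *
s=arm.state(); print(s["wrist_force"],s["ft_torque"]);plan([474.2,-207,158])
M=R.from_quat(s["eef_rot"]).as_matrix(); A=np.array([586.2,-182.0]); r0=np.array(s["ee_pos"][:2])-A
print(np.hypot(*r0),np.degrees(np.arctan2(-r0[1],-r0[0])))
E
```

```text
clock: 14.87
ee_pos: [517.1, -272.1, 160.0]
eef_rot: [0.896, 0.444, 0.0, -0.001]
wrist_force: [2.0, 5.3, 0.9]
gripper_width: 13.6
grasp_force: 21.0
[1.96079316 5.25851906 0.86259879] [ 0.9665082  -0.4907026   0.02605631]
shift [ 25.8 -73.6   2.1] rz 0 cur yaw -37.3 j [-0.69  0.52  1.43  0.    1.19 -0.04]
113.55924752889496 52.52671012253115
```

```bash
python3 -m inch '{"steps":[[[0,0.5,9.9,0,0,0,-5],[0,1.8,19.7,0,0,0,-10],[0,4,29.4,0,0,0,-15],[0,7.1,38.8,0,0,0,-20],[0,10.9,48,0,0,0,-25],[0,15.5,56.7,0,0,0,-30],[0,20.9,65.1,0,0,0,-35],[0,24,69,0,0,0,-37.5],[0,24,69,0,0,0,-37.5],[0,24,69,0,0,0,-37.5]]]}'; python3 - <<'E'
from h import *
s=arm.state(); print(s["wrist_force"],s["ft_torque"]);plan([474.2,-207,158])
M=R.from_quat(s["eef_rot"]).as_matrix(); A=np.array([586.2,-182.0]); r0=np.array(s["ee_pos"][:2])-A
print(np.hypot(*r0),np.degrees(np.arctan2(-r0[1],-r0[0])))
E
```

```text
clock: 15.7
ee_pos: [586.0, -294.8, 159.8]
eef_rot: [0.708, 0.706, 0.0, -0.001]
wrist_force: [0.9, 5.1, 0.3]
gripper_width: 13.3
grasp_force: 21.1
[0.93536907 5.07883177 0.29462244] [ 0.99021553 -0.08007193  0.05925581]
shift [  87.6 -111.9    2. ] rz 0 cur yaw -0.1 j [-0.64  0.68  1.17  0.    1.29 -0.64]
112.78186504644171 89.88349049352983
```

```bash
python3 -m inch '{"steps":[[[0.5,0,0,0,0,0,0],[0.5,0,0,0,0,0,0],[0.5,0,0,0,0,0,0],[0.5,0,0,-25,0,0,0],[0.5,0,0,-60,0,0,0],[0.8,0,0,-95,0,0,7],[1,15,-20,-95,0,0,14],[1,30,-40,-95,0,0,21],[1,45,-60,-95,0,0,28],[1,60,-80,-95,0,0,35]]]}'; python3 -m inch '{"steps":[[[1,20,0,0,0,0,7],[1,42,-5,0,0,0,14],[1,42,-5,0,0,0,21],[1,42,-5,0,0,0,28],[1,42,-5,0,0,0,35],[1,42,-5,0,0,0,42],[1,42,-5,0,0,0,42]]]}'; python3 - <<'E'
from h import *
s=arm.state(); im,D=get_image("wrist"); cv2.imwrite("pics/w3.png",im[:,:,::-1])
K,T=T_cam("wrist",s); P=cloud(K,T,D>0,D)
q=P[(np.hypot(P[:,0]-474,P[:,1]+207)<45)&(P[:,2]>85)&(P[:,2]<120)]
A=np.c_[2*q,np.ones(len(q))]; b=(q**2).sum(1); x=np.linalg.lstsq(A,b,rcond=None)[0]
from scipy.optimize import least_squares
f=least_squares(lambda c:np.linalg.norm(q-c,axis=1)-28.6,[474,-207,82]);print(len(q),"ball",f.x.round(1),x[:3].round(1),np.sqrt(x[3]+x[:3]@x[:3]))
q=P[(P[:,2]>160)&(P[:,2]<180)&(P[:,1]<-250)&(P[:,0]>500)];print("peg",len(q),np.median(q,0) if len(q) else 0)
for o in trace("wrist","cueball")[:4]:
    Q=cloud(K,T,o["mask"],D);print(round(o["conf"],2),np.round(o["pixel"]),np.median(Q,0).round())
print(s["clock"],s["wrist_force"]);plan([474,-207,83],np.radians(-77.4))
E
```

```text
clock: 16.53
ee_pos: [504.9, -234.9, 254.9]
eef_rot: [0.889, 0.458, -0.0, 0.0]
wrist_force: [0.5, 0.3, 0.8]
gripper_width: 85.3
grasp_force: 0.0
clock: 17.12
ee_pos: [526.0, -198.3, 255.0]
eef_rot: [0.994, 0.11, 0.0, 0.0]
wrist_force: [-0.5, 0.4, -0.1]
gripper_width: 85.6
grasp_force: 0.0
1980 ball [ 473.4 -207.3   82.1] [ 473.6 -207.3   82.8] 28.059373707400617
peg 429 [ 587.45002986 -294.04055046  172.42665595]
0.85 [229. 314.] [ 482. -205.  103.]
0.82 [296. 263.] [ 344. -164.   46.]
0.75 [314. 388.] [ 351. -343.   46.]
0.71 [316. 319.] [ 329. -250.   46.]
17.1167 [-0.48026395  0.4189389  -0.10792289]
shift [-52.7  -3.4 172. ] rz 0.5 cur yaw -76.9 j [-0.57  0.39  1.37 -0.    1.38  0.77]
```

View pics/w3.png

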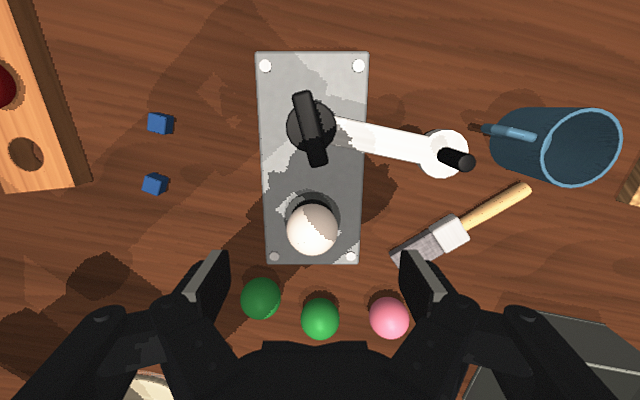

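The wrist view shows the presser swung aside to the right with its peg at (159,458). The white ball is free in the cup at (229,314). The green balls (298,260) and (318,319) and the pink one (318,389) stand on the table. White at (229,314) is the cue ball, so I'll pick it up.

```bash
python3 -m inch '{"steps":[[[1,-26,-1.5,30,0,0,0.5],[1,-53,-3.2,60,0,0,0.5],[1,-53,-3.2,90,0,0,0.5],[1,-53,-3.2,115,0,0,0.5],[1,-53,-3.2,115,0,0,0.5],[1,-53,-3.2,115,0,0,0.5]]]}'; python3 -c "
from h import *
plan([473.6,-207.2,82.5],np.radians(-77.4))"
```

```text
clock: 17.72
ee_pos: [473.7, -206.9, 140.0]
eef_rot: [0.994, 0.109, -0.0, -0.0]
wrist_force: [0.1, -0.2, 1.0]
gripper_width: 85.5
grasp_force: 0.0
shift [-0.1  0.4 57.5] rz -0.1 cur yaw -77.5 j [-0.64  0.41  1.67 -0.    1.07  0.71]
```

```bash
python3 -m inch '{"steps":[[[1,0,0.4,25,0,0,0],[1,0,0.4,45,0,0,0],[1,0,0.4,57.5,0,0,0],[1,0,0.4,57.5,0,0,0],[0.6,0,0.4,57.5,0,0,0],[0.5,0,0.4,57.5,0,0,0],[0.5,0,0.4,57.5,0,0,0],[0.5,0,0.4,57.5,0,0,0],[0.5,0,0.4,57.5,0,0,0],[0.5,0,0.4,57.5,0,0,0]]]}' 25; python3 - <<'E'
from h import *
s=arm.state(); print(s["wrist_force"],s["ft_torque"]);plan([473.6,-207.2,82.5])
E
```

```text
clock: 18.55
ee_pos: [474.8, -207.5, 84.3]
eef_rot: [0.994, 0.108, 0.001, 0.001]
wrist_force: [0.0, 2.1, 6.9]
gripper_width: 55.8
grasp_force: 25.1
[0.04925386 2.07345333 6.94487434] [0.32532299 0.07114628 0.07837133]
shift [-1.1 -0.6  1.8] rz 0 cur yaw -77.6 j [-0.64  0.49  1.71  0.    0.93  0.71]
```

```bash
python3 -m inch '{"steps":[[[0.5,0,0,-5,0,0,0],[0.5,0,0,-15,0,0,0],[0.5,0,0,-35,0,0,0],[0.5,0,0,-60,0,0,0],[0.5,0,0,-90,0,0,0],[0.5,0,0,-120,0,0,0],[0.5,0,0,-120,0,0,0]]]}'; python3 - <<'E'
from h import *
s=arm.state(); print(s["wrist_force"],s["grasp_force"]);plan([485,50,205],np.radians(-71.3))
E
```

```text
clock: 19.13
ee_pos: [475.6, -208.4, 209.1]
eef_rot: [0.994, 0.108, 0.004, 0.004]
wrist_force: [0.8, 0.2, -1.2]
gripper_width: 55.9
grasp_force: 27.2
[ 0.76739525  0.18999135 -1.23564007] 27.248307466506958
shift [  64.8 -250.3    2.5] rz -6.3 cur yaw -77.6 j [-0.64  0.33  1.58 -0.    1.22  0.72]
```

```bash
python3 -m inch '{"steps":[[[0.5,4,-15,0,0,0,-1],[0.5,11,-43,0,0,0,-2],[0.5,19,-73,0,0,0,-3],[0.5,27,-103,0,0,0,-4],[0.5,35,-134,0,0,0,-5],[0.5,43,-165,0,0,0,-6.3],[0.5,51,-196,0,0,0,-6.3],[0.5,59,-226,0,0,0,-6.3],[0.5,65,-250,0,0,0,-6.3],[0.5,65,-250,0,0,0,-6.3]]]}'; python3 -m inch '{"steps":[[[0.5,0,0,0,0,0,0],[0.5,0,0,0,0,0,0],[0.5,0,0,0,0,0,0]]]}'; python3 - <<'E'
from h import *
s=arm.state(); im,D=get_image("wrist"); cv2.imwrite("pics/w4.png",im[:,:,::-1])
K,T=T_cam("wrist",s); P=cloud(K,T,D>0,D); np.savez("w4.npz",D=D,K=K,T=T,im=im)
print(s["ee_pos"],s["wrist_force"],s["ft_torque"])
q=P[(P[:,2]>24)&(P[:,2]<35)&(P[:,1]>60)&(P[:,1]<280)&(P[:,0]>380)]
print("tray",cv2.minAreaRect(q[:,:2].astype(np.float32)))
# pocket: pixels whose tray-plane intersection is dark/below plane near guess
rr,cc=np.mgrid[0:400,0:640]; d=np.stack([cc,rr,np.ones_like(cc)],-1).reshape(-1,3)@np.linalg.inv(K).T@T[:3,:3].T
X=(T[:3,3]+d*((30-T[2,3])/d[:,2])[:,None]).reshape(400,640,3)
W=T[:3,3]+d*D.reshape(-1,1); Z=W[:,2].reshape(400,640)
m=(np.hypot(X[...,0]-469,X[...,1]-145)<40)&(Z<25)&(D>0)
r,c=np.nonzero(m); print("hole",m.sum(),X[m].mean(0).round(1)); 
if m.sum()>5: print(cv2.minEnclosingCircle(X[m][:,:2].astype(np.float32)))
from scipy.optimize import least_squares
for nm,g in (("a",(545,171)),("b",(621,197))):
    q=P[(np.hypot(P[:,0]-g[0],P[:,1]-g[1])<32)&(P[:,2]>48)]
    if len(q)>50: print(nm,len(q),least_squares(lambda c:np.linalg.norm(q-c,axis=1)-28.6,[*g,50]).x.round(1))
E
```

```text
clock: 19.97
ee_pos: [483.1, 54.5, 202.9]
eef_rot: [0.986, 0.165, 0.0, -0.0]
wrist_force: [0.8, -0.2, -1.9]
gripper_width: 55.9
grasp_force: 27.3
clock: 20.22
ee_pos: [483.7, 50.1, 202.5]
eef_rot: [0.987, 0.162, 0.0, 0.0]
wrist_force: [-0.3, 0.3, -2.0]
gripper_width: 55.6
grasp_force: 27.3
[483.67503952  50.06442447 202.52326067] [-0.32178165  0.28578183 -2.01425935] [-0.02683661 -0.05596428 -0.03493546]
tray ((519.9865112304688, 162.1558380126953), (193.94532775878906, 91.17364501953125), 18.44779396057129)
hole 1121 [472.3 144.8  30. ]
((472.15692138671875, 144.67626953125), 19.976106643676758)
a 3672 [546.8 171.1  49.8]
b 572 [623.  196.6  50.4]
```

View pics/w4.png

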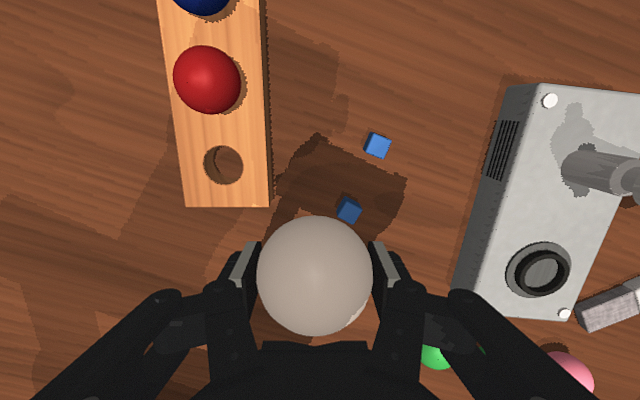

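The picture shows the white ball held at (275,315), the empty pocket at (165,223) and the red ball at (78,207). The polisher cup is empty. I'll check where the ball sits in the hand.

```bash
python3 - <<'E'
from h import *
from scipy.optimize import least_squares
z=np.load("w4.npz"); s=arm.state(); tcp=np.array(s["ee_pos"])
m=np.zeros((400,640),bool); m[220:325,268:362]=1
q=cloud(z["K"],z["T"],m,z["D"]); q=q[np.linalg.norm(q-tcp,axis=1)<36]
c=least_squares(lambda c:np.linalg.norm(q-c,axis=1)-28.6,tcp,loss="soft_l1").x; o=c-tcp
print(len(q),o.round(2)); 
plan(np.array([471.3,145.2,110])-[o[0],o[1],0],np.radians(-71.5))
E
```

```text
9287 [-1.69 -0.24 -2.39]
shift [ 20.4 -93.8  92.5] rz 0.1 cur yaw -71.4 j [-0.14  0.27  1.68 -0.    1.19  1.11]
```

```bash
python3 -m inch '{"steps":[[[0.5,5,-25,0,0,0,0],[0.5,10,-50,10,0,0,0],[0.5,16,-75,20,0,0,0],[0.5,20.4,-93.8,40,0,0,0],[0.5,20.4,-93.8,65,0,0,0],[0.5,20.4,-93.8,92,0,0,0],[0.5,20.4,-93.8,92,0,0,0],[0.5,20.4,-93.8,92,0,0,0]]]}'; python3 - <<'E'
from h import *
s=arm.state(); print(s["wrist_force"])
plan([473,145.4,52.4],np.radians(-71.5))
E
```

```text
clock: 20.93
ee_pos: [472.7, 145.7, 110.2]
eef_rot: [0.987, 0.162, -0.001, -0.0]
wrist_force: [0.1, 0.3, -1.7]
gripper_width: 55.7
grasp_force: 27.8
[ 0.07557545  0.2773539  -1.69263703]
shift [ 0.3  0.4 57.8] rz 0.2 cur yaw -71.3 j [ 0.06  0.41  1.76 -0.    0.97  1.31]
```

```bash
python3 -m inch '{"steps":[[[0.5,0.2,0.2,15,0,0,0],[0.5,0.2,0.2,30,0,0,0],[0.5,0.2,0.2,42,0,0,0],[0.5,0.2,0.2,48,0,0,0],[0.5,0.2,0.2,51,0,0,0],[0.5,0.2,0.2,53,0,0,0],[0.5,0.2,0.2,54,0,0,0],[0.5,0.2,0.2,54,0,0,0]]]}'; python3 - <<'E'
from h import *
s=arm.state(); print(s["wrist_force"])
plan([473,145.4,52.4],np.radians(-71.5))
E
```

```text
clock: 21.6
ee_pos: [473.5, 146.2, 57.0]
eef_rot: [0.987, 0.163, 0.001, 0.0]
wrist_force: [0.0, -0.4, -1.5]
gripper_width: 55.6
grasp_force: 28.0
[ 0.03035386 -0.35445605 -1.48248218]
shift [-0.7  0.6  4.6] rz 0.2 cur yaw -71.3 j [0.06 0.5  1.8  0.   0.84 1.31]
```

```bash
python3 -m inch '{"steps":[[[0.5,-0.4,0.4,1,0,0,0],[0.5,-0.4,0.4,2,0,0,0],[0.5,-0.4,0.4,3,0,0,0],[0.5,-0.4,0.4,3.5,0,0,0],[0.5,-0.4,0.4,3.5,0,0,0]]]}'; python3 -m inch '{"steps":[[[0.5,0,0,0.5,0,0,0],[0.5,0,0,1,0,0,0],[0.5,0,0,1,0,0,0]]]}'
```

```text
clock: 22.02
ee_pos: [472.8, 145.7, 52.9]
eef_rot: [0.987, 0.163, -0.0, 0.0]
wrist_force: [-0.5, -0.3, -1.1]
gripper_width: 55.6
grasp_force: 27.9
clock: 22.27
ee_pos: [472.8, 145.8, 52.2]
eef_rot: [0.987, 0.163, -0.0, -0.0]
wrist_force: [-3.4, 0.4, 4.9]
gripper_width: 55.9
grasp_force: 28.5
```

Contact: the force went from -1.1 to +4.9 N. I'll release slowly and rise.

```bash
python3 -m inch '{"steps":[[[0.5,-0.6,0,0,0,0,0],[0.5,-0.6,0,0,0,0,0],[0.67,-0.6,0,0,0,0,0],[0.7,-0.6,0,0,0,0,0],[0.75,-0.6,0,0,0,0,0],[0.85,-0.6,0,0,0,0,0],[0.95,-0.6,0,0,0,0,0],[0.95,-0.6,0,0,0,0,0]]]}' 20; python3 -m inch '{"steps":[[[0.95,0,0,-8,0,0,0],[0.95,0,0,-25,0,0,0],[0.95,0,0,-50,0,0,0],[0.95,0,0,-85,0,0,0],[0.95,0,0,-120,0,0,0],[0.95,0,60,-150,0,0,0],[0.95,0,90,-150,0,0,0],[0.95,0,90,-150,0,0,0]]]}'; python3 - <<'E'
from h import *
from scipy.optimize import least_squares
s=arm.state(); im,D=get_image("wrist"); cv2.imwrite("pics/w5.png",im[:,:,::-1])
K,T=T_cam("wrist",s); P=cloud(K,T,D>0,D); print(s["wrist_force"])
for nm,g in (("cue",(471,145)),("a",(545,171)),("b",(621,197))):
    q=P[(np.hypot(P[:,0]-g[0],P[:,1]-g[1])<32)&(P[:,2]>48)&(P[:,2]<90)]
    if len(q)>50: print(nm,len(q),least_squares(lambda c:np.linalg.norm(q-c,axis=1)-28.6,[*g,50]).x.round(1))
E
```

```text
clock: 22.93
ee_pos: [472.3, 145.5, 51.9]
eef_rot: [0.987, 0.163, -0.0, 0.0]
wrist_force: [-0.0, 0.1, 0.5]
gripper_width: 81.4
grasp_force: 0.0
clock: 23.6
ee_pos: [502.9, 56.7, 204.6]
eef_rot: [0.987, 0.162, 0.002, 0.001]
wrist_force: [-0.1, -0.1, -0.7]
gripper_width: 81.2
grasp_force: 0.0
[-0.05067155 -0.07225744 -0.70691023]
cue 2662 [470.9 145.6  49.7]
a 3350 [546.8 171.2  49.7]
b 2478 [622.9 196.7  50. ]
```

View pics/w5.png

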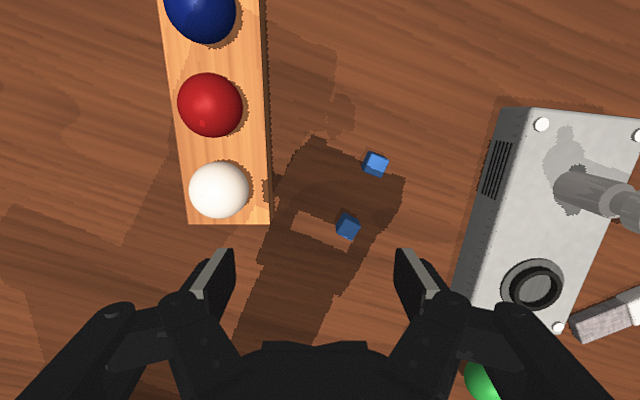

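The white ball sits in the pocket at (190,220), level with the red (104,210) and blue (12,200) balls, which haven't moved. The robot is touching nothing, so I'm handing in.

```bash
python3 -c "
from station import arm
print(arm.finish_job())"
```

```text
the job is handed in; nothing more can be done
None
```

I handed the job in at about 24 s: the left-hand knob is backed off about 2.8 rad, the presser is swung about 1.35 rad aside to the right and left open, and the cue ball is seated in the empty tray pocket with the other two tray balls unmoved.

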